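Close up the slide cabinet

TASK

Close up the slide cabinet at the end of the day: push both of its open drawers fully home, flush with the front, and push the raised lid on top right down shut, with the fingertips only. Ease them shut in any order rather than slamming them, do not pull any of them further open, and leave the bottle, the jar and the slide mailer standing where they are.

Things in the scene. Friction and masses are not known exactly. Their poses are not given: they have to be found in the camera images.
- cabinet: Low white and grey slide cabinet, fixed, 160 deep (x) x 310 wide (y) x 100 mm high without lid. Origin: centre of its underside, on the bench. Own +x points from the front (drawer) face, at x = -80 mm, to the back, away from the robot; +y to the left seen from the robot. Two drawers side by side; above them an open-topped tray of slides (floor 78, rim 100 mm high) that the lid covers.
- drawer_left (a joint): Opening of the left (+y) drawer in m: 0 = home, flush with the cabinet's front; grows as it comes out along own -x (stop at 0.1). Starts 30 to 70 mm out. About 2 N of friction; stays where it is left. Front panel 139 mm wide, 14 to 70 mm above the bench, centred 75.5 mm to +y of the cabinet's middle.
- drawer_right (a joint): Opening of the right (-y) drawer in m: the same as the left one, centred 75.5 mm to the right (-y).
- drawer_left_pull (a point): Middle of the front edge of the left drawer's pull, 63 mm above the bench: a horizontal steel bar lip 90 mm wide (y), 10 mm high (58 to 68 mm above the bench), standing 14 mm proud of the drawer front. It moves with the drawer; x points from the drawer front into the cabinet, like the cabinet's own x.
- drawer_right_pull (a point): The same point on the right drawer's pull.
- lid (a joint): Angle of the lid in rad: 0 = shut, lying flat on the rim; grows as its front edge swings up and back (stop at 1.5). It starts 0.6 to 1.0 rad open. Stiff hinge: the lid stays at any angle, and takes about 2 to 5 N at the front part to push down.
- lid_hinge (a point): Middle of the lid's hinge line, at the cabinet's back: own x = +77 mm, 100 mm above the bench; the line runs along own y. The lid is a flat grey plate, 157 mm from hinge to front edge, 310 mm wide, 6 mm thick; its underside passes through the hinge line. A ridge 10 x 80 mm, 8 mm high, runs across its upper face, centred 140 mm from the hinge.
- lid_edge (a point): Middle of the lid's free front edge, at its upper (outer) face; moves with the lid. With the lid shut it is 106 mm above the bench, over the cabinet's front face.
- reagent_bottle: White plastic bottle, 56 mm across, 130 mm tall, loose, standing beside the cabinet; leave alone. Origin: centre of its underside.
- stain_jar: Amber glass jar with black cap, 52 mm across, 75 mm tall, loose, standing beside the cabinet; leave alone. Origin: centre of its underside.
- slide_mailer: White plastic slide mailer box with grey cap, 30 x 50 x 85 mm tall, loose, standing beside the cabinet; leave alone. Origin: centre of its underside.

How it is judged:
By the outcome, as a careful person would: the job done as asked, in the order asked, and still so for the second after the job is handed in, with the robot touching nothing.
It also fails if it takes over 53 s, if anything falls off the work surface, if the arm or the gripper's body presses on something with over 40 N, if the wrist force passes 120 N, or if a joint passes its speed limit or range.

ROBOT

A 6-joint arm with a two-finger parallel gripper is mounted at the origin on the work surface. World frame = base frame: x ahead of the robot, y to its left, z up, the work surface at z = 0. Lengths are in mm, angles in rad, forces in N, time in s.
With the tool pointing down it reaches from about 400 to 925 mm from the base axis. Payload 3.4 kg.
Tool frame: the origin (TCP) lies on the mounting face of the last link; the fingertips stand ahead of it and the grasp point (between the pads) lies 155 mm ahead of it (r.nose_length is the z of the fingertips in the tool frame, in mm); z points along the fingers, y is the line along which they close (so a half turn about z gives the same grasp; the last joint's range is limited). The gripper opens to 85 mm and grips with 20 to 120 N. Pads are 22 mm wide; open, the fingers measure 114 mm over their backs; the gripper's body (76 mm by 85 mm) begins 54 mm behind the grasp point. The pads swing forward as they close: fully open they stand 13 mm farther back than shut.
Start: joints at [1.081, 0.307, 1.506, -0, 1.328, -0.073], TCP at [232.805, 525.77, 404.705] pointing down, gripper open.
Joint ranges: [-3.12, 3.12], [-1.05, 2.28], [0.14, 2.33], [-1.42, 4.57], [0.1, 2.73], [-2.68, 2.68]. Speed limits (rad/s): [2.57, 2.57, 3.14, 3.14, 3.14, 3.14].

INTERFACE

Orientations are given as a unit quaternion [w, x, y, z].
In Python, from bench import r gives the robot as it stands.
- The arm moves only by the tool drive_tool, never from a script. Its arguments are lists of equal length, an entry for each row: "dr": the turn, a rotation vector about the tool's x, y, z in rad, a list of three; "delta_pos": the shift along the tool's x, y, z in cm, a list of three; "fingers": the opening, from 0 (shut) to 1 (fully open). In form: {"dr": [[rx, ry, rz], ...], "delta_pos": [[dx, dy, dz], ...], "fingers": [fingers, ...]}. A call has 1 to 5 rows; each row is the pose to reach, as a shift and turn from the pose commanded when the call began, along the tool's axes at that moment; what a row does not reach only later rows make up. A row lasts 1/10 s, in which the tool goes at most 50 mm and 8.59 degrees, less where a joint would pass 70% of its speed; a pose out of reach is approached as far as the arm can. A call with a gripper value outside its range is refused whole. The fingers move at their own pace and stop on an object; "force" is the grip in N (left out, the last holds). Time passes only in rows, so rows that repeat a pose let the fingers close. It gives the time, the measured TCP pose, the force, the opening and the grip force at its end, in the units of the state.
- r.read_state(): the state, without advancing time (a new reading comes with each control period).
- r.snapshot(name): name is "side" or "top"; returns a dict with "image" (480x640x3 uint8, red, green, blue), "fx", "fy", "cx", "cy" (pixels), "extrinsics" (4x4, takes a point from camera to world coordinates). Camera axes: x right, y up, looking along -z (the intrinsics and any distortion apply to the point x, -y, -z); pixel columns grow to the right and rows downward; lengths in mm; the calibration is good to about 2 mm. A picture is of the moment at which its call begins. There is no depth.
- r.job_done(): hands the job in; it is judged then, once.
The state is a dict: "clock": time; "qpos": joint angles; "joint_vel": joint speeds; "tau": joint torques, N m; "tcp_pos": TCP position; "eef_rot": TCP orientation; "force": force on the tool from outside, world axes, zero at the start; "ft_torque": the same for the moment, N m; "width": finger opening in mm; "grasp_force": force on a finger pad.
Only numpy, scipy, OpenCV 4.12 (cv2) and the standard library are available. Lean on these libraries where they do the work, as an engineer would, in place of code of your own. Each camera call takes 0.05 s, during which the arm holds its last target. There are 200 camera calls.

## Working session

There is one attempt and no reset: what is moved stays moved. The work goes in short steps, Python scripts to look and compute and a tool call to move; the robot and the scene stay as the last step left them, time stands still between calls to the robot, and variables do not carry over. Pictures are saved under pics/ and viewed, at most 10 in all, crops included, and the job is handed in when it is done.

Besides the shell and the picture viewer there is one more tool, called after "Call:" as name(argument=value, ...) on one line, values as JSON. drive_tool: Moves the arm, as the interface text tells. Its arguments: {"type":"object","properties":{"dr":{"type":"array"},"delta_pos":{"type":"array"},"fingers":{"type":"array"},"force":{"type":"number"}},"required":["dr","delta_pos","fingers"]}

```bash
mkdir -p pics
python3 - <<'E'
from bench import r
import cv2,pickle
for n in("side","top"):
    s=r.snapshot(n);cv2.imwrite(f"pics/{n}0.png",s["image"][:,:,::-1]);pickle.dump(s,open(f"{n}0.pkl","wb"))
    print(n,s["fx"],s["fy"],s["cx"],s["cy"],s["extrinsics"].round(3).tolist(),[k for k in s])
st=r.read_state();print(st, r.nose_length)
E
```

```text
side 481.5923949769363 481.5923949769363 315.95830699927114 240.1617546496343 [[0.998, 0.046, -0.045, 570.85], [-0.064, 0.753, -0.655, -543.275], [0.004, 0.656, 0.754, 717.482], [0.0, 0.0, 0.0, 1.0]] ['image', 'fx', 'fy', 'cx', 'cy', 'extrinsics']
top 536.9104818146549 536.9104818146549 313.1369462107675 246.08397125691621 [[0.018, 0.982, -0.187, 421.231], [-1.0, 0.02, 0.009, 12.322], [0.012, 0.187, 0.982, 1143.34], [0.0, 0.0, 0.0, 1.0]] ['image', 'fx', 'fy', 'cx', 'cy', 'extrinsics']
{'clock': 0.1, 'qpos': array([ 1.08048651e+00,  3.07529031e-01,  1.50751243e+00,  1.50223203e-05,
        1.32840030e+00, -7.35025767e-02]), 'joint_vel': array([-0.00031478, -0.0007739 , -0.00315445,  0.00115899, -0.00041486,
        0.00066525]), 'tau': array([ 1.04328883e-03, -4.58531892e+01, -2.52608925e+01,  3.97195561e-05,
        5.64523929e-03, -4.34523201e-05]), 'tcp_pos': array([232.6701943 , 525.5084225 , 403.86662565]), 'eef_rot': array([-2.64201108e-04,  2.06900006e-01,  9.78361657e-01, -8.86030887e-04]), 'force': array([-0.03622601,  0.51007847, -0.43384847]), 'ft_torque': array([ 0.01250036, -0.02297698, -0.02454999]), 'grasp_force': 0.0, 'width': 85.69071386952656} 173.4
```

View pics/side0.png

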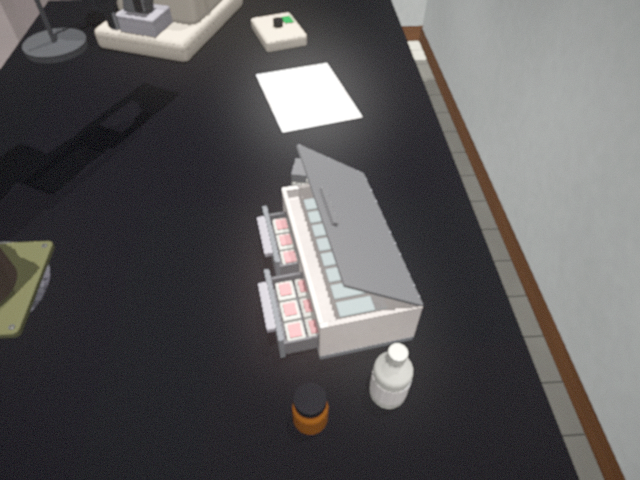

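View pics/top0.png

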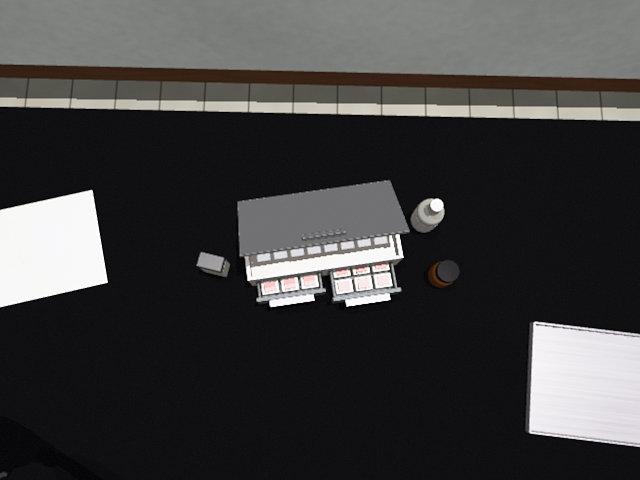

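The side view shows the cabinet at about (340,250), the drawers open toward the left at (285,270), the bottle at (390,378) and the jar at (311,408). In the top view the front rim runs (247,278)-(402,262), the pulls are at (292,301) and (368,300), and the mailer is at (213,264). I'll enlarge the top view to pick points.

Run:
```python
import cv2
a=cv2.imread("pics/top0.png")[170:320,190:470]; 
a=cv2.convertScaleAbs(a,alpha=1.0,beta=25)
cv2.imwrite("pics/t1.png",cv2.resize(a[:, 35:235],None,fx=4,fy=4,interpolation=cv2.INTER_CUBIC))
b=cv2.imread("pics/side0.png")[135:365,240:430]
cv2.imwrite("pics/s1.png",cv2.resize(b,None,fx=2.6,fy=2.6,interpolation=cv2.INTER_CUBIC))
```

```text
(no output)
```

View pics/t1.png

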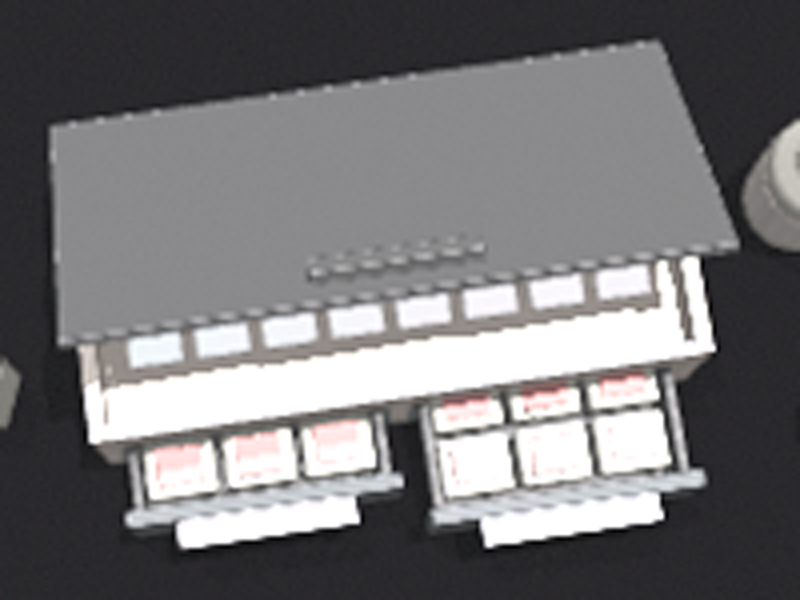

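View pics/s1.png

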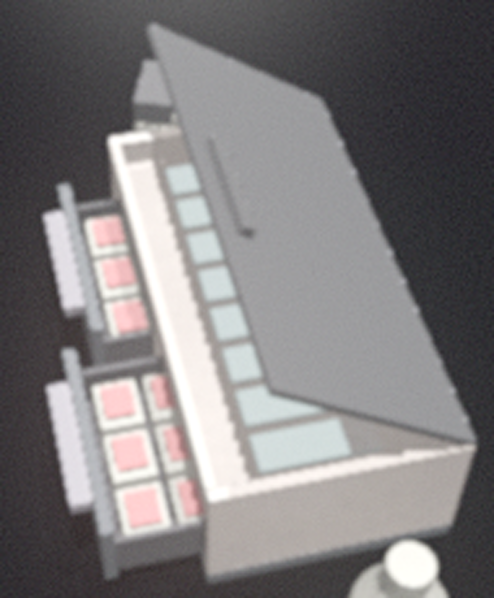

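The crops show these points (crop pixels):

- **Top:** rim corners (90,442) and (715,350), pull front edges (180,548)-(360,522) and (485,548)-(663,520), lid front edge (62,343)-(738,248).
- **Side:** rim corners (207,497) and (108,138), lid front corners (152,25) and (278,390).

```bash
cat > h.py <<'E'
import numpy as np,pickle
S={n:pickle.load(open(f"{n}0.pkl","rb")) for n in("side","top")}
def ray(n,u,v):
    s=S[n];d=np.array([(u-s["cx"])/s["fx"],-(v-s["cy"])/s["fy"],-1]);E=s["extrinsics"];d=E[:3,:3]@d
    return E[:3,3],d/np.linalg.norm(d)
T=lambda a,b:("top",225+a/4,170+b/4)
D=lambda a,b:("side",240+a/2.6,135+b/2.6)
def pl(p,z):
    o,d=ray(*p);return o+d*(z-o[2])/d[2]
def tri(p,q):
    A=[];b=[]
    for x in(p,q):
        o,d=ray(*x);P=np.eye(3)-np.outer(d,d);A.append(P);b.append(P@o)
    return np.linalg.lstsq(np.vstack(A),np.hstack(b),rcond=None)[0]
E
python3 - <<'E'
from h import *
np.set_printoptions(precision=1,suppress=True)
L,R=pl(T(90,442),100),pl(T(715,350),100);L2,R2=pl(D(108,138),100),pl(D(207,497),100)
print("rim",L,R,L2,R2,np.linalg.norm(L-R))
L,R=(L+L2)/2,(R+R2)/2
y=(L-R)/np.linalg.norm(L-R);x=np.array([y[1],-y[0],0]);c=(L+R)/2+80*x;c[2]=0
print("yaw",np.arctan2(x[1],x[0]),"centre",c)
loc=lambda p:np.array([(p-c)@x,(p-c)@y,p[2]])
for n,p in dict(lpl=T(180,548),lpr=T(360,522),rpl=T(485,548),rpr=T(663,520)).items(): print(n,loc(pl(p,68)))
for p in (D(45,215),D(68,310),D(50,388),D(72,508)): print("side pull",loc(pl(p,68)))
a,b=tri(T(62,343),D(152,25)),tri(T(738,248),D(278,390))
print("lid",loc(a),loc(b)); 
for q in(a,b):
  q=loc(q);print("ang",np.arctan2(q[2]-100,77-q[0])-np.arctan2(6,157))
print("hinge",loc(tri(T(52,127),D(322,98))),loc(tri(T(662,42),D(473,440))))
for n,p in dict(mailertop=(("top",211,259),85),jar=(("top",448,270),75),bottle=(("top",437,206),130)).items(): print(n,loc(pl(*p)),pl(*p))
E
```

```text
rim [549.  129.9 100. ] [ 600.8 -176.2  100. ] [551.6 126.  100. ] [ 602.2 -174.9  100. ] 310.47390586852407
yaw 0.16729078021542282 centre [654.8 -10.5   0. ]
lpl [-135.8  121.3   68. ]
lpr [-136.2   30.6   68. ]
rpl [-158.2  -29.2   68. ]
rpr [-157.5 -119.7   68. ]
side pull [-133.1  116.9   68. ]
side pull [-131.4   26.2   68. ]
side pull [-153.1  -34.7   68. ]
side pull [-153.9 -123.9   68. ]
lid [-45.8 154.3 192.7] [ -45.9 -154.4  192.8]
ang 0.6088004780829872
ang 0.6086019063019186
hinge [ 80.5 154.4 103.6] [  78.2 -155.1  106.1]
mailertop [-25.4 223.8  85. ] [592.5 206.   85. ]
jar [-115.5 -243.4   75. ] [ 581.4 -269.8   75. ]
bottle [   6. -231.  130.] [ 699.1 -237.3  130. ]
```

The cabinet's yaw is 0.167 rad and its centre is at (655, -10.5). The drawers are about 40 mm (left) and 62 mm (right) open, and the lid is at 0.61 rad. I'll set out, doing the lid first.

Call:
drive_tool(dr=[[0, 0, -0.14], [0, 0, -0.28], [0, 0, -0.42], [0, 0, -0.56], [0, 0, -0.584]], delta_pos=[[-4.4, -2.2, -0.5], [-8.8, -4.4, -1], [-13.2, -6.6, -1], [-17.6, -8.8, -1], [-22, -11, -1]], fingers=[0, 0, 0, 0, 0], force=30)

```text
clock: 0.6
tcp_pos: [384.5, 341.5, 414.4]
eef_rot: [-0.0, -0.086, 0.996, 0.0]
force: [1.9, 1.0, 0.3]
width: 11.9
grasp_force: 0.0
```

```bash
cat > w.py <<'E'
from h import *
from bench import r
from scipy.spatial.transform import Rotation as Ro
c=np.array([654.8,-10.5,0]);yaw=.1673
x=np.array([np.cos(yaw),np.sin(yaw),0]);y=np.array([-x[1],x[0],0]);z=np.array([0,0,1.])
def st(goal=None):
    s=r.read_state();R=Ro.from_quat(s["eef_rot"],scalar_first=True).as_matrix()
    tip=s["tcp_pos"]+R[:,2]*r.nose_length;p=tip-c
    np.set_printoptions(precision=2,suppress=True)
    print("t",s["clock"],"tip",p@x,p@y,p[2],"F",s["force"]@np.array([x,y,z]).T,"w",s["width"],"nose",r.nose_length)
    Rg=np.stack([-x,y,-z],1);print("dr",Ro.from_matrix(R.T@Rg).as_rotvec())
    if goal is not None: print("delta cm",R.T@(c+goal[0]*x+goal[1]*y+goal[2]*z-tip)/10)
E
python3 -c "
from w import *
st([-25,60,205])"
```

```text
t 0.6 tip -207.98961310779166 392.09766508873264 241.04262013029432 F [2.07 0.64 0.27] w 11.94939844134173 nose 173.4
dr [ 0. -0.  0.]
delta cm [-18.15 -33.29   3.59]
```

Call:
drive_tool(dr=[[0, 0, 0], [0, 0, 0], [0, 0, 0], [0, 0, 0], [0, 0, 0]], delta_pos=[[-2.2, -4.2, 0], [-4.4, -8.4, 0], [-6.6, -12.6, 0], [-8.8, -16.8, 0], [-11, -21, 0]], fingers=[0, 0, 0, 0, 0])

```text
clock: 1.1
tcp_pos: [528.1, 152.2, 414.4]
eef_rot: [-0.0, -0.083, 0.997, 0.0]
force: [0.2, 0.6, 0.7]
width: -0.0
grasp_force: 0.0
```

Call:
drive_tool(dr=[[0, 0, 0], [0, 0, 0], [0, 0, 0], [0, 0, 0], [0, 0, 0]], delta_pos=[[-2, -4, 0], [-4, -8, 0.5], [-6, -11, 1], [-7, -12, 1.8], [-7, -12, 2.5]], fingers=[0, 0, 0, 0, 0])

```text
clock: 1.6
tcp_pos: [617.5, 46.1, 388.4]
eef_rot: [-0.0, -0.082, 0.997, 0.0]
force: [-0.2, 0.5, -0.4]
width: -0.1
grasp_force: 0.0
```

```bash
python3 -c "
from w import *
st([-30,60,180])"
```

```text
t 1.6 tip -27.43155907480651 62.08797847880289 214.98725145173745 F [-0.13  0.57 -0.45] w -0.11491545904942381 nose 173.4
dr [ 0. -0. -0.]
delta cm [ 0.25 -0.21  3.5 ]
```

Call:
drive_tool(dr=[[0, 0, 0], [0, 0, 0], [0, 0, 0], [0, 0, 0], [0, 0, 0]], delta_pos=[[0, 0, 1], [0, 0, 2], [0, 0, 2.5], [0.1, 0, 3], [0.2, 0, 3.5]], fingers=[0, 0, 0, 0, 0])

```text
clock: 2.1
tcp_pos: [614.1, 47.8, 355.0]
eef_rot: [0.0, -0.084, 0.996, 0.0]
force: [-0.7, 0.5, 1.4]
width: -0.2
grasp_force: 0.7
```

Call:
drive_tool(dr=[[0, 0, 0], [0, 0, 0], [0, 0, 0], [0, 0, 0], [0, 0, 0]], delta_pos=[[0.2, 0, 0.5], [0.4, 0, 1], [0.6, 0, 1.5], [0.7, 0, 2], [0.8, 0, 2.5]], fingers=[0, 0, 0, 0, 0])

```text
clock: 2.6
tcp_pos: [606.4, 45.6, 329.3]
eef_rot: [-0.0, -0.083, 0.997, -0.0]
force: [-0.7, 0.3, 0.7]
width: -0.1
grasp_force: 0.7
```

Call:
drive_tool(dr=[[0, 0, 0], [0, 0, 0], [0, 0, 0], [0, 0, 0], [0, 0, 0]], delta_pos=[[0.2, 0, 0.5], [0.4, 0, 1], [0.6, 0, 1.5], [0.7, 0, 2], [0.8, 0, 2.5]], fingers=[0, 0, 0, 0, 0])

```text
clock: 3.1
tcp_pos: [598.3, 44.2, 304.2]
eef_rot: [-0.0, -0.084, 0.997, -0.0]
force: [-1.0, -0.8, 2.6]
width: 0.3
grasp_force: 0.6
```

```bash
python3 -c "
from w import *
st([-50,60,106])"
```

```text
t 3.1 tip -46.66752376944491 63.355238885964035 130.80177935520697 F [-1.13 -0.67  2.57] w 0.32627964789332664 nose 173.4
dr [-0. -0. -0.]
delta cm [ 0.33 -0.34  2.48]
```

Call:
drive_tool(dr=[[0, 0, 0], [0, 0, 0], [0, 0, 0], [0, 0, 0], [0, 0, 0]], delta_pos=[[0.1, 0, 0.5], [0.2, 0, 1], [0.3, 0, 1.4], [0.3, 0, 1.8], [0.3, 0, 2.1]], fingers=[0, 0, 0, 0, 0])

```text
clock: 3.6
tcp_pos: [595.5, 43.9, 283.3]
eef_rot: [-0.0, -0.084, 0.997, 0.0]
force: [-0.3, -1.3, 0.6]
width: -0.4
grasp_force: 0.6
```

Call:
drive_tool(dr=[[0, 0, 0], [0, 0, 0], [0, 0, 0], [0, 0, 0], [0, 0, 0]], delta_pos=[[0, 0, 0.1], [0, 0, 0.2], [0, 0, 0.3], [0, 0, 0.4], [0, 0, 0.4]], fingers=[0, 0, 0, 0, 0])

```text
clock: 4.1
tcp_pos: [595.7, 44.0, 279.6]
eef_rot: [0.0, -0.084, 0.997, 0.0]
force: [-0.7, 0.5, 0.2]
width: 0.4
grasp_force: 0.0
```

```bash
python3 -c "
from w import *
st([-50,60,106])
import cv2
cv2.imwrite('pics/s2.png',cv2.resize(r.snapshot('side')['image'][120:370,220:440,::-1],None,fx=2.3,fy=2.3))"
```

```text
t 4.1 tip -49.14401722937092 63.54953557914163 106.2363017055865 F [-0.65  0.62  0.22] w 0.385377765531317 nose 173.4
dr [ 0.  0. -0.]
delta cm [ 0.09 -0.35  0.02]
```

View pics/s2.png

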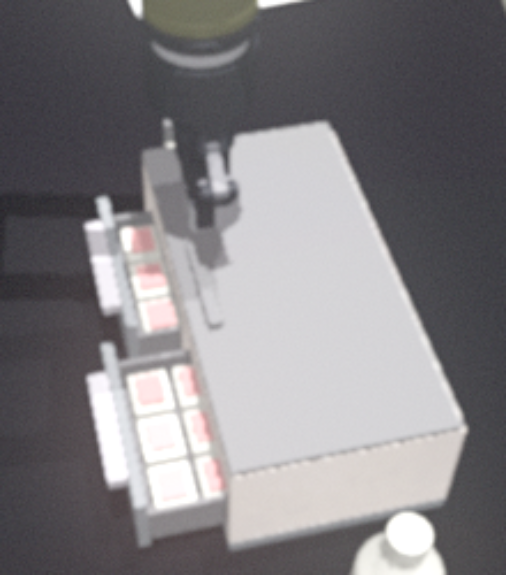

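The picture shows the lid lying almost flat on the rim, with the tip at about (205,220), but there is no bottoming force yet. I'll press a little more.

Call:
drive_tool(dr=[[0, 0, 0], [0, 0, 0], [0, 0, 0], [0, 0, 0], [0, 0, 0]], delta_pos=[[0, 0, 0.1], [0, 0, 0.2], [0, 0, 0.25], [0, 0, 0.3], [0, 0, 0.3]], fingers=[0, 0, 0, 0, 0])

```text
clock: 4.65
tcp_pos: [595.7, 43.9, 279.3]
eef_rot: [0.001, -0.084, 0.997, -0.0]
force: [-4.3, -0.1, 15.3]
width: -0.1
grasp_force: 7.6
```

The 15 N reaction at z = 106 means the lid is seated. Next I'll move to in front of the left drawer.

Call:
drive_tool(dr=[[0, 0, 0], [0, 0, 0], [0, 0, 0], [0, 0, 0], [0, 0, 0]], delta_pos=[[0, 0, -2], [2, 0.3, -3.5], [6, 1, -3.5], [10, 1.2, -3.5], [12.5, 1.2, -2]], fingers=[0, 0, 0, 0, 0])

```text
clock: 5.15
tcp_pos: [468.4, 35.0, 297.9]
eef_rot: [0.001, -0.084, 0.996, -0.0]
force: [-0.1, 0.1, -0.7]
width: 0.0
grasp_force: 0.0
```

Call:
drive_tool(dr=[[0, 0, 0], [0, 0, 0], [0, 0, 0], [0, 0, 0], [0, 0, 0]], delta_pos=[[0.2, 0, 2], [0.2, 0, 5], [0.2, 0, 7], [0.2, 0, 7.5], [0.2, 0, 7.5]], fingers=[0, 0, 0, 0, 0])

```text
clock: 5.65
tcp_pos: [468.4, 34.6, 221.2]
eef_rot: [-0.001, -0.084, 0.997, 0.0]
force: [0.0, -0.4, 0.6]
width: 0.0
grasp_force: 0.0
```

```bash
python3 -c "
from w import *
st([-145,75.5,48])
import cv2
cv2.imwrite('pics/t2.png',cv2.resize(r.snapshot('top')['image'][200:330,220:420,::-1],None,fx=4,fy=4))"
```

```text
t 5.65 tip -176.54053684380725 75.53695606149351 47.79100362648572 F [-0.07 -0.42  0.61] w 0.0435103737346535 nose 173.4
dr [ 0. -0. -0.]
delta cm [-3.15 -0.   -0.03]
```

View pics/t2.png

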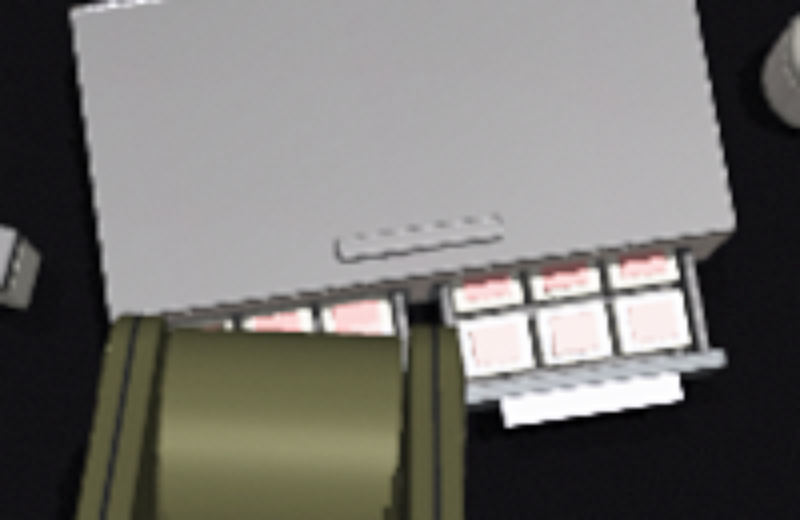

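The lid is flat, and the right pull is untouched at about (590,400) in the crop. The arm hides the left drawer. I'll push the left drawer now.

Call:
drive_tool(dr=[[0, 0, 0], [0, 0, 0], [0, 0, 0], [0, 0, 0], [0, 0, 0]], delta_pos=[[-1, 0, 0], [-1.6, 0, 0], [-2.1, 0, 0], [-2.6, 0, 0], [-3.1, 0, 0]], fingers=[0, 0, 0, 0, 0])

```text
clock: 6.2
tcp_pos: [499.4, 39.8, 221.9]
eef_rot: [0.0, -0.084, 0.997, -0.0]
force: [-1.2, -0.7, 0.2]
width: 0.1
grasp_force: 0.7
```

Call:
drive_tool(dr=[[0, 0, 0], [0, 0, 0], [0, 0, 0], [0, 0, 0], [0, 0, 0]], delta_pos=[[-0.5, 0, 0], [-1, 0, 0], [-1.5, 0, 0], [-2, 0, 0], [-2.5, 0, 0]], fingers=[0, 0, 0, 0, 0])

```text
clock: 6.7
tcp_pos: [523.8, 44.0, 221.5]
eef_rot: [-0.0, -0.084, 0.997, 0.0]
force: [-3.0, -0.3, 0.3]
width: -0.1
grasp_force: 1.1
```

Call:
drive_tool(dr=[[0, 0, 0], [0, 0, 0], [0, 0, 0], [0, 0, 0], [0, 0, 0]], delta_pos=[[-0.3, 0, 0], [-0.6, 0, 0], [-0.8, 0, 0], [-1, 0, 0], [-1.1, 0, 0]], fingers=[0, 0, 0, 0, 0])

```text
clock: 7.2
tcp_pos: [534.6, 45.8, 221.6]
eef_rot: [-0.0, -0.084, 0.997, 0.0]
force: [-1.6, 0.5, -0.8]
width: -0.1
grasp_force: 1.0
```

```bash
python3 -c "
from w import *
st([-105,75.5,48])"
```

```text
t 7.2 tip -109.24532659969258 75.52026808324246 48.19321989131387 F [-1.48  0.71 -0.75] w -0.0685969635189368 nose 173.4
dr [ 0. -0. -0.]
delta cm [-0.42 -0.    0.02]
```

Call:
drive_tool(dr=[[0, 0, 0], [0, 0, 0], [0, 0, 0], [0, 0, 0], [0, 0, 0]], delta_pos=[[-0.1, 0, 0], [-0.2, 0, 0], [-0.3, 0, 0], [-0.4, 0, 0], [-0.4, 0, 0]], fingers=[0, 0, 0, 0, 0])

```text
clock: 7.7
tcp_pos: [538.7, 46.4, 221.7]
eef_rot: [0.0, -0.083, 0.997, -0.0]
force: [-1.7, 0.9, -0.7]
width: 0.0
grasp_force: 0.8
```

Call:
drive_tool(dr=[[0, 0, 0], [0, 0, 0], [0, 0, 0], [0, 0, 0], [0, 0, 0]], delta_pos=[[-0.1, 0, 0], [-0.2, 0, 0], [-0.3, 0, 0], [-0.3, 0, 0], [-0.3, 0, 0]], fingers=[0, 0, 0, 0, 0])

```text
clock: 8.2
tcp_pos: [540.0, 46.6, 221.7]
eef_rot: [-0.002, -0.084, 0.996, -0.0]
force: [-6.6, -0.6, 3.1]
width: 0.0
grasp_force: 3.2
```

Call:
drive_tool(dr=[[0, 0, 0], [0, 0, 0], [0, 0, 0]], delta_pos=[[-0.1, 0, 0], [-0.2, 0, 0], [-0.2, 0, 0]], fingers=[0, 0, 0])

```text
clock: 8.5
tcp_pos: [540.7, 46.8, 221.7]
eef_rot: [-0.004, -0.084, 0.996, -0.0]
force: [-10.6, -3.2, 7.9]
width: -0.2
grasp_force: 5.1
```

```bash
python3 -c "
from w import *
st([-200,-75.5,48])"
```

```text
t 8.5 tip -104.27418499358076 75.4752975284878 48.28470764083488 F [-10.95  -1.36   7.91] w -0.2166398619262037 nose 173.4
dr [ 0.   -0.01  0.  ]
delta cm [  9.58 -15.09   0.1 ]
```

The left drawer has bottomed at about 11 N, with the pull front at -94 as predicted. I'll back off and go to the right one.

Call:
drive_tool(dr=[[0, 0, 0], [0, 0, 0], [0, 0, 0], [0, 0, 0], [0, 0, 0]], delta_pos=[[2, 0, 0], [6, 0, 0], [9.8, -1, 0], [9.8, -5, 0], [9.8, -9, 0]], fingers=[0, 0, 0, 0, 0])

```text
clock: 9.0
tcp_pos: [461.5, -58.3, 222.4]
eef_rot: [0.001, -0.085, 0.996, -0.0]
force: [1.9, 0.3, 0.4]
width: -0.1
grasp_force: 0.0
```

Call:
drive_tool(dr=[[0, 0, 0], [0, 0, 0], [0, 0, 0], [0, 0, 0], [0, 0, 0]], delta_pos=[[0, -4, 0], [0, -6.1, 0], [-0.2, -6.1, 0], [-1, -6.1, 0], [-2, -6.1, 0]], fingers=[0, 0, 0, 0, 0])

```text
clock: 9.5
tcp_pos: [492.1, -113.9, 221.8]
eef_rot: [0.0, -0.084, 0.997, 0.0]
force: [0.5, 0.7, 0.1]
width: 0.2
grasp_force: 0.0
```

```bash
python3 -c "
from w import *
st([-105,-75.5,48])"
```

```text
t 9.5 tip -177.60256122691686 -74.83235509096272 48.44739979429653 F [0.65 0.64 0.08] w 0.1756544807297453 nose 173.4
dr [ 0.  0. -0.]
delta cm [-7.26 -0.07  0.05]
```

Call:
drive_tool(dr=[[0, 0, 0], [0, 0, 0], [0, 0, 0], [0, 0, 0], [0, 0, 0]], delta_pos=[[-0.5, 0, 0], [-1, 0, 0], [-1.5, 0, 0], [-2, 0, 0], [-2.5, 0, 0]], fingers=[0, 0, 0, 0, 0])

```text
clock: 10.0
tcp_pos: [515.9, -109.9, 221.4]
eef_rot: [-0.001, -0.084, 0.996, 0.0]
force: [-2.8, -0.1, 1.2]
width: -0.3
grasp_force: 1.1
```

Call:
drive_tool(dr=[[0, 0, 0], [0, 0, 0], [0, 0, 0], [0, 0, 0], [0, 0, 0]], delta_pos=[[-0.5, 0, 0], [-1, 0, 0], [-1.5, 0, 0], [-2, 0, 0], [-2.5, 0, 0]], fingers=[0, 0, 0, 0, 0])

```text
clock: 10.5
tcp_pos: [541.2, -106.3, 221.5]
eef_rot: [-0.0, -0.083, 0.997, 0.0]
force: [-2.3, 0.9, -0.9]
width: -0.2
grasp_force: 1.1
```

Call:
drive_tool(dr=[[0, 0, 0], [0, 0, 0], [0, 0, 0], [0, 0, 0], [0, 0, 0]], delta_pos=[[-0.4, 0, 0], [-0.8, 0, 0], [-1.2, 0, 0], [-1.5, 0, 0], [-1.7, 0, 0]], fingers=[0, 0, 0, 0, 0])

```text
clock: 11.0
tcp_pos: [558.1, -103.6, 221.7]
eef_rot: [0.0, -0.084, 0.997, -0.0]
force: [-1.8, -0.2, -1.4]
width: 0.1
grasp_force: 1.0
```

Call:
drive_tool(dr=[[0, 0, 0], [0, 0, 0], [0, 0, 0], [0, 0, 0], [0, 0, 0]], delta_pos=[[-0.1, 0, 0], [-0.2, 0, 0], [-0.3, 0, 0], [-0.4, 0, 0], [-0.5, 0, 0]], fingers=[0, 0, 0, 0, 0])

```text
clock: 11.5
tcp_pos: [562.7, -102.8, 221.8]
eef_rot: [0.0, -0.083, 0.997, -0.0]
force: [-2.5, -0.8, -1.4]
width: 0.0
grasp_force: 1.0
```

```bash
python3 -c "
from w import *
st([-105,-75.5,48])"
```

```text
t 11.5 tip -106.18339371216643 -75.72870514105081 48.376724625939346 F [-2.58 -0.35 -1.42] w 0.026028667433687237 nose 173.4
dr [-0.  0. -0.]
delta cm [-0.12  0.02  0.04]
```

Call:
drive_tool(dr=[[0, 0, 0], [0, 0, 0], [0, 0, 0], [0, 0, 0], [0, 0, 0]], delta_pos=[[-0.1, 0, 0], [-0.2, 0, 0], [-0.3, 0, 0], [-0.4, 0, 0], [-0.5, 0, 0]], fingers=[0, 0, 0, 0, 0])

```text
clock: 12.0
tcp_pos: [565.5, -102.3, 221.7]
eef_rot: [-0.003, -0.084, 0.996, -0.0]
force: [-10.0, -5.5, 5.6]
width: 0.3
grasp_force: 5.4
```

The right drawer has bottomed too. I'll retreat clear and check.

Call:
drive_tool(dr=[[0, 0, 0], [0, 0, 0], [0, 0, 0], [0, 0, 0], [0, 0, 0]], delta_pos=[[2, 0, 0], [6, 0, 0], [10, 0, -1], [10, 0, -5], [10, 0, -9]], fingers=[0, 0, 0, 0, 0])

```text
clock: 12.5
tcp_pos: [467.2, -118.2, 311.9]
eef_rot: [-0.001, -0.083, 0.997, 0.001]
force: [2.0, -0.4, -0.4]
width: 0.1
grasp_force: 0.0
```

Call:
drive_tool(dr=[[0, 0, 0], [0, 0, 0], [0, 0, 0], [0, 0, 0], [0, 0, 0]], delta_pos=[[0, 3, -4], [0, 7, -8], [0, 12, -10], [0, 17, -10], [0, 22, -10]], fingers=[0, 0, 0, 0, 0])

```text
clock: 13.0
tcp_pos: [434.4, 91.2, 414.1]
eef_rot: [0.004, -0.083, 0.997, 0.001]
force: [1.2, 0.8, 0.5]
width: 0.2
grasp_force: 0.0
```

Call:
drive_tool(dr=[[0, 0, 0], [0, 0, 0], [0, 0, 0], [0, 0, 0], [0, 0, 0]], delta_pos=[[0, 5, 0], [0, 10, 0], [0, 15, 0], [0, 20, 0], [0, 25, 0]], fingers=[0, 0, 0, 0, 0])

```text
clock: 13.5
tcp_pos: [391.8, 338.6, 412.6]
eef_rot: [0.002, -0.084, 0.996, 0.001]
force: [1.1, -0.0, 0.2]
width: -0.0
grasp_force: 0.0
```

```bash
python3 -c "
from w import *
st()
import cv2
a=r.snapshot('top')['image'][180:320,190:470,::-1];b=r.snapshot('side')['image'][130:430,230:430,::-1]
cv2.imwrite('pics/f.png',cv2.resize(a,None,fx=2.8,fy=2.8));cv2.imwrite('pics/g.png',cv2.resize(b,None,fx=2,fy=2))"
```

```text
t 13.5 tip -200.63738483285704 388.43203039174125 239.2329662208195 F [ 1.09 -0.18  0.16] w -0.02117573335900245 nose 173.4
dr [0. 0. 0.]
```

View pics/f.png

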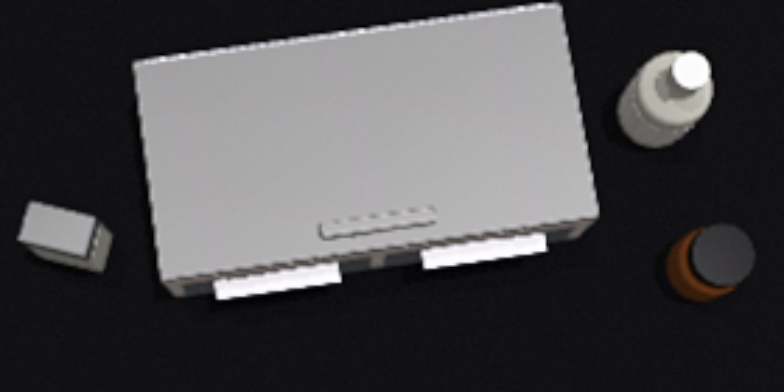

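View pics/g.png

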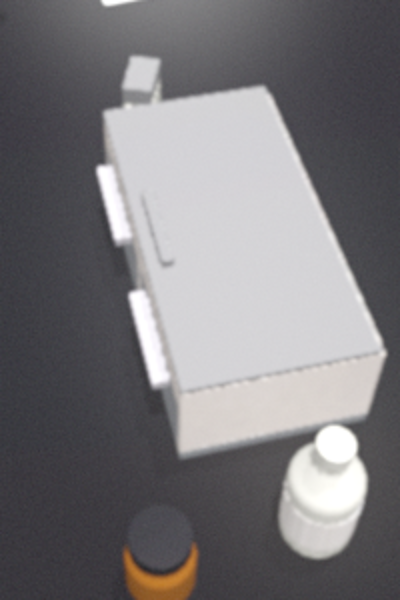

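Both views show the lid flat and both drawers flush: the two pulls stand equally proud, at (278,281) and (484,251) in the top crop. The bottle, jar and mailer are where they were.

```bash
python3 -c "
from bench import r
print(r.job_done())"
```

```text
the job is handed in; nothing more can be done
None
```

The job is handed in at about 13.5 s of the 53 s allowed: the lid is shut and both drawers are pushed home against their stops, with the bottle, jar and mailer unmoved in the final pictures.

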